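# Sweep loose shaft collars off the optical breadboard into the parts tray

## Task

Sweep the three loose shaft collars along the breadboard and over its end into the open parts tray, pushing them with the fingers and never lifting or carrying one. Leave the lens post, the pillar and the computer mouse standing where they are, and note that the shut case at the other end of the board is not the tray.

Things in the scene. Friction and masses are not known exactly. Their poses are not given: they have to be found in the camera images.
- breadboard: fixed dark steel optical breadboard lying on the bench, 320 mm (own x) by 340 mm (own y) and 50 mm thick, flat top 50 mm above the bench with a grid of small dark holes (look only, the top is smooth) and no rim. Origin: centre of its underside, at bench height. The tray stands against one of its two y ends (y = +170 or -170 mm), the case against the other.
- tray: fixed white open plastic tray, 300 mm (own x) by 140 mm (own y), 28 mm high, walls and floor 4 mm, its axes parallel to the breadboard's. Origin: centre of its underside, at bench height, 242 mm from the board's centre along the board's own +y or -y, so that its near wall stands 2 mm from the board's end; its rim is 22 mm below the board's top.
- case: fixed shut flat black plastic case with a grey band and two steel latches on each long side, 300 x 140 x 28 mm, against the other end of the breadboard, 242 mm from the board's centre. Origin: centre of its underside.
- collar_a_mid (a point): aluminium shaft collar: a plain ring lying flat and loose on the breadboard, 30 mm outside diameter, 13 mm bore, 12 mm high, about 50 g. This point: the middle of the ring, on its axis at half its height, 6 mm above the breadboard's top while it lies flat there.
- collar_b_mid (a point): aluminium shaft collar: a plain ring lying flat and loose on the breadboard, 30 mm outside diameter, 13 mm bore, 12 mm high, about 50 g. This point: the middle of the ring, on its axis at half its height, 6 mm above the breadboard's top while it lies flat there.
- collar_c_mid (a point): aluminium shaft collar: a plain ring lying flat and loose on the breadboard, 30 mm outside diameter, 13 mm bore, 12 mm high, about 50 g. This point: the middle of the ring, on its axis at half its height, 6 mm above the breadboard's top while it lies flat there.
- lens_post: loose small lens on a post, standing on the breadboard near the middle line (own x about 0): steel foot 34 mm across and 10 mm high, thin post, black round lens holder 25 mm across, 46 mm tall in all. Origin: centre of its underside. Must stay.
- pillar: loose steel pedestal pillar standing on the breadboard near the middle line: foot 34 mm across and 8 mm high, shaft 25 mm across, 42 mm tall. Origin: centre of its underside. Must stay.
- mouse: loose black computer mouse, 60 x 105 x 32 mm, on the bench beyond the breadboard. Origin: centre of its underside. Must stay.
Mind the look-alikes: they are no part of the job. Of the things that look like the mouse, take the one that is farthest to the robot's left at the start. What is shaped like the part that bears collar_a_mid but green is not meant.

How it is judged (in metres and radians):
At the end, for the whole second after the job is handed in: All three collars lie inside the tray's walls and down in it, and stay there (middle of each between the inner faces of the walls and less than 36 mm above the bench); the lens post, the pillar and the mouse stand within 12 mm of where they began, upright within 0.2 rad (x of collar_a_mid in the frame of tray between -0.146 and 0.146 m and y of collar_a_mid in the frame of tray between -0.066 and 0.066 m and z of each of collar_a_mid, collar_b_mid, collar_c_mid in the frame of tray below 0.036 m and x of collar_b_mid in the frame of tray between -0.146 and 0.146 m and y of collar_b_mid in the frame of tray between -0.066 and 0.066 m and x of collar_c_mid in the frame of tray between -0.146 and 0.146 m and y of collar_c_mid in the frame of tray between -0.066 and 0.066 m and distance of each of lens_post, pillar, mouse from where it was at the start of the episode below 0.012 m and angle between each of lens_post, pillar, mouse's own z axis and vertical below 0.2 rad); the robot touches nothing.
It fails at once if a collar was lifted (its middle more than 18 mm above where it is when lying flat on the breadboard) (height (world z) of any of collar_a_mid, collar_b_mid, collar_c_mid above 0.074 m).
It fails at once if the lens post, the pillar or the mouse was moved more than 12 mm or tipped (distance of any of lens_post, pillar, mouse from where it was at the start of the episode above 0.012 m or angle between any of lens_post, pillar, mouse's own z axis and vertical above 0.2 rad).
It also fails if it takes over 64 s, if anything falls off the work surface, if the arm or the gripper's body presses on something with over 40 N, if the wrist force passes 120 N, or if a joint passes its speed limit or range.

## Robot

A 6-joint arm with a two-finger parallel gripper is mounted at the origin on the work surface. World frame = base frame: x ahead of the robot, y to its left, z up, the work surface at z = 0. Lengths are in mm, angles in rad, forces in N, time in s.
With the tool pointing down it reaches from about 375 to 750 mm from the base axis. Payload 9 kg.
Tool frame: the origin (TCP) lies at the very end of the fingers, on their centre line; the grasp point (between the pads) lies arm.hold_point_z behind it (arm.hold_point_z is the distance from the TCP to the grasp point, in mm); z points along the fingers, y is the line along which they close (so a half turn about z gives the same grasp; the last joint's range is limited). The gripper opens to 85 mm and grips with 20 to 120 N. Pads are 22 mm wide; open, the fingers measure 114 mm over their backs; the gripper's body (76 mm by 85 mm) begins 54 mm behind the grasp point. The pads swing forward as they close: fully open they stand 13 mm farther back than shut.
Start: joints at [0.981, 0.104, 0.097, 1.564, 0, 1.353], TCP at [217.982, 559.035, 231.331] pointing down, gripper open.
Joint ranges: [-2.99, 2.99], [-0.84, 1.86], [-1.1, 1.16], [-1.84, 2.11], [-1.51, 1.56], [-3.14, 3.14]. Speed limits (rad/s): [2.22, 2.22, 2.57, 3.14, 3.14, 3.14].

## Interface

Orientations are given as a rotation vector (axis times angle).
In Python, from workcell import arm gives the robot as it stands.
- The arm moves only by the shell command python3 -m creep 'ROWS' [FORCE]. ROWS is JSON, a list that holds one entry, the list of rows, each a list of 7 numbers: the turn, a rotation vector about the tool's x, y, z in rad, then the shift along the tool's x, y, z in mm, then the opening, from 0 (shut) to 1 (fully open). A call has exactly 5 rows; each row is the pose to reach, as a shift and turn from the pose commanded when the call began, along the tool's axes at that moment; what a row does not reach only later rows make up. A row lasts 1/10 s, in which the tool goes at most 50 mm and 8.59 degrees, less where a joint would pass 70% of its speed; a pose out of reach is approached as far as the arm can. A call with a gripper value outside its range is refused whole. The fingers move at their own pace and stop on an object; FORCE is the grip in N (left out, the last holds). Time passes only in rows, so rows that repeat a pose let the fingers close, or fill a call up. It gives the time, the measured TCP pose, the force, the opening and the grip force at its end, in the units of the state.
- arm.read_state(): the state, without advancing time (a new reading comes with each control period).
- arm.camera(name): name is "scene" or "top"; returns the picture (420x560x3 uint8, red, green, blue); there is no depth.
- arm.calibration(name): a dict with "camera_matrix" (3x3 intrinsics, pixels), "cam_to_world" (4x4, takes a point from camera to world coordinates). Camera axes: x right, y down, z forward; pixel columns grow to the right and rows downward; lengths in mm; the calibration is good to about 2 mm. A picture is of the moment at which its call begins. calibration takes no time and is no camera call.
- arm.sign_off(): hands the job in; it is judged then, once.
The state is a dict: "t": time; "joint_pos": joint angles; "joint_vel": joint speeds; "joint_torque": joint torques, N m; "eef_pos": TCP position; "orientation": TCP orientation; "force": force on the tool from outside, world axes, zero at the start; "wrist_torque": the same for the moment, N m; "gripper_width": finger opening in mm; "grip_force": force on a finger pad.
Only numpy, scipy, OpenCV 4.12 (cv2) and the standard library are available. Lean on these libraries where they do the work, as an engineer would, in place of code of your own. Each camera call takes 0.05 s, during which the arm holds its last target. There are 200 camera calls.

## Working session

There is one attempt and no reset: what is moved stays moved. The work goes in short steps, Python scripts to look and compute and a shell command to move; the robot and the scene stay as the last step left them, time stands still between calls to the robot, and variables do not carry over. Pictures are saved under pics/ and viewed, at most 10 in all, crops included, and the job is handed in when it is done.

```bash
mkdir -p pics
python3 - <<'E'
from workcell import arm
import cv2,numpy as np
for n in("top","scene"):
    cv2.imwrite(f"pics/{n}0.png",arm.camera(n)[:,:,::-1]); c=arm.calibration(n); print(n,np.round(c["camera_matrix"],1).tolist(),np.round(c["cam_to_world"],3).tolist())
s=arm.read_state();print(s,arm.hold_point_z)
E
```

```text
top [[436.1, 0.0, 283.9], [0.0, 436.1, 209.5], [0.0, 0.0, 1.0]] [[-0.028, -0.984, 0.176, 408.225], [-0.999, 0.023, -0.034, -67.903], [0.029, -0.177, -0.984, 982.284], [0.0, 0.0, 0.0, 1.0]]
scene [[494.8, 0.0, 281.9], [0.0, 494.8, 217.6], [0.0, 0.0, 1.0]] [[0.715, 0.494, -0.495, 1091.492], [0.699, -0.517, 0.495, -583.973], [-0.011, -0.7, -0.715, 807.145], [0.0, 0.0, 0.0, 1.0]]
{'t': 0.1, 'joint_pos': array([9.81313912e-01, 1.04629252e-01, 9.65480877e-02, 1.56389737e+00,
       2.30059481e-05, 1.35310056e+00]), 'joint_vel': array([-0.00149595, -0.00180785,  0.00232334, -0.00140434, -0.00130961,
       -0.00122264]), 'joint_torque': array([ 6.54867617e-03, -5.58205426e+01,  5.04721105e+01,  1.30387751e-02,
       -2.48516908e-04,  1.38875902e-05]), 'eef_pos': array([217.7826783 , 558.76399939, 230.60671256]), 'orientation': array([-5.80553636e-01, -3.08699031e+00,  1.69335572e-03]), 'force': array([-0.26716233, -0.10421335,  0.21100199]), 'wrist_torque': array([-0.03205245, -0.014289  ,  0.02686352]), 'grip_force': 0.0, 'gripper_width': 85.68378548622115} 18.700000000000003
```

View pics/top0.png

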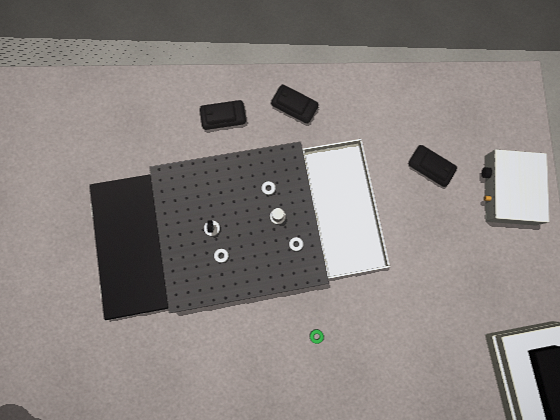

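View pics/scene0.png

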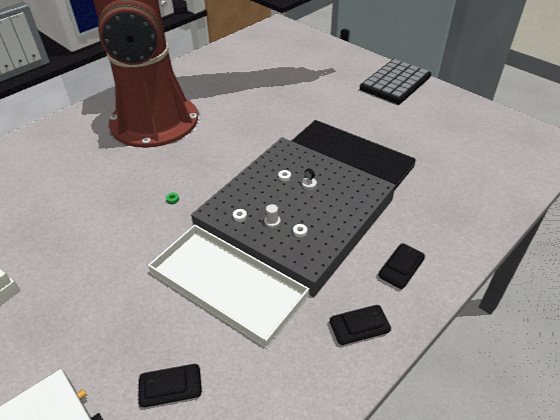

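```bash
cat > h.py <<'E'
from workcell import arm
import cv2,numpy as np
from scipy.spatial.transform import Rotation as R
def world(n,px,z):
    c=arm.calibration(n);T=np.array(c["cam_to_world"]);d=T[:3,:3]@np.linalg.solve(c["camera_matrix"],[*px,1]);o=T[:3,3]
    return (o+d*(z-o[2])/d[2])[:2]
def blob(im,px,w=11,thr=150):
    x0,y0=px[0]-w,px[1]-w;p=im[y0:y0+2*w+1,x0:x0+2*w+1].min(2)>thr
    n,l,s,c=cv2.connectedComponentsWithStats(cv2.morphologyEx(p.astype(np.uint8),cv2.MORPH_CLOSE,np.ones((3,3))))
    k=1+np.argmax(s[1:,4]); b=s[k]; return (x0+b[0]+(b[2]-1)/2,y0+b[1]+(b[3]-1)/2),b[2:4]
E
python3 - <<'E'
from h import *
# board corners (z=50) from top
im=cv2.imread("pics/top0.png")
C=np.array([world("top",p,50) for p in [(150,167),(301,142),(329,288),(169,313)]]);print("corners",C.round(0).tolist(),[np.linalg.norm(C[i]-C[i-1]).round() for i in range(4)])
c=C.mean(0);ydir=(C[1]+C[2]-C[0]-C[3]);ydir/=np.linalg.norm(ydir);xd=(C[2]+C[3]-C[0]-C[1]);xd/=np.linalg.norm(xd)
print("centre",c,"ydir",ydir,np.degrees(np.arctan2(*ydir[::-1])),"xd",xd)
s=cv2.imread("pics/scene0.png")
for k,p,q,z in[("collarR",(268,188),(300,230),60),("collarN",(296,244),(239,214),60),("collarF",(221,256),(285,175),60)]:
    b,w=blob(im,p);b2,w2=blob(s,q);a=world("top",b,z);a2=world("scene",b2,z);print(k,b,w,a.round(1),a2.round(1),"along/across",((a-c)@ydir).round(1),((a-c)@xd).round(1))
for k,p,z in[("pillar top",(278,215),92),("pillar foot",(278,219),58),("lens foot",(212,230),60)]:
    a=world("top",p,z);print(k,a.round(1),((a-c)@ydir).round(1),((a-c)@xd).round(1))
print("tray corners",[world("top",p,28).round() .tolist()for p in [(361,141),(389,267)]])
st=arm.read_state();print(R.from_rotvec(st["orientation"]).as_matrix().round(3))
cv2.imwrite("pics/crop0.png",cv2.resize(im[130:330,130:400],None,fx=2.9,fy=2.9,interpolation=2))
E
```

```text
corners [[677.0, 191.0], [728.0, -142.0], [405.0, -190.0], [363.0, 144.0]] [np.float64(317.0), np.float64(337.0), np.float64(327.0), np.float64(337.0)]
centre [543.19141706   0.76287668] ydir [ 0.13732838 -0.99052558] -82.10671940741585 xd [-0.98909499 -0.14727898]
collarR (np.float64(268.0), np.float64(187.0)) [13 13] [623.9 -66.2] [624.  -64.5] along/across 77.4 -69.9
collarN (np.float64(295.5), np.float64(243.5)) [14 14] [ 499.7 -121.8] [ 500.  -120.6] along/across 115.5 61.1
collarF (np.float64(220.5), np.float64(255.0)) [14 13] [479.5  36.7] [478.8  37.5] along/across -44.3 57.7
pillar top [556.5 -85.7] 87.5 -0.5
pillar foot [553.5 -86.1] 87.5 2.6
lens foot [532.9  54.5] -54.6 2.3
tray corners [[735.0, -282.0], [446.0, -327.0]]
[[-0.932  0.363 -0.001]
 [ 0.363  0.932 -0.001]
 [ 0.    -0.001 -1.   ]]
```

View pics/crop0.png

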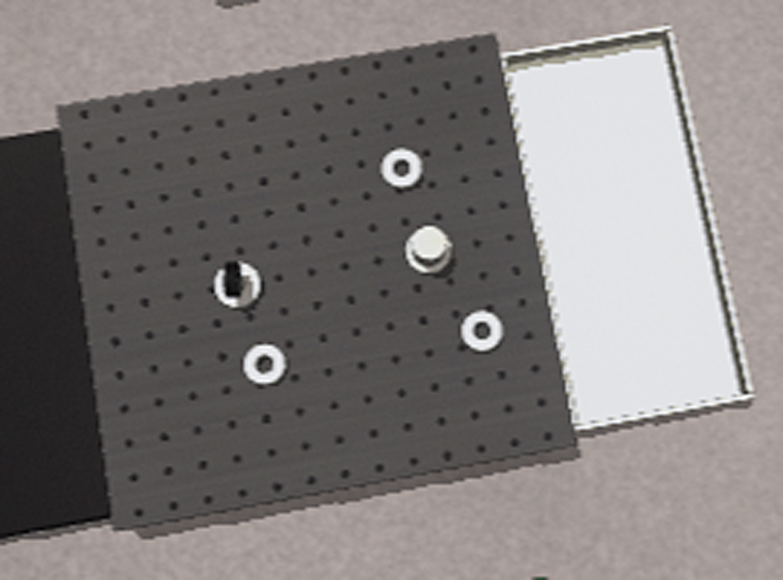

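White collars are at top pixels (268,187), (295,243) and (220,255). The only look-alike is the green ring at (316,336), which I exclude. The pillar is at (278,216) and the lens post at (212,229), and the tray is on the right (−y). The mouse is the leftmost of (223,115), (295,104) and (432,166). The crop confirms the choice, and positions from the two views agree within 2 mm.

```bash
cat >> h.py <<'E'
d=np.array([.1426,-.9898]); Rt=np.array([[-d[0],d[1]*-1,0],[-d[1],d[0],0],[0,0,-1]])
def go(x,y,z):
    st=arm.read_state();M=R.from_rotvec(st["orientation"]).as_matrix()
    print("pos",st["eef_pos"].round(1),"t",st["t"],"turn",R.from_matrix(M.T@Rt).as_rotvec().round(3),"shift",(M.T@(np.array([x,y,z])-st["eef_pos"])).round(1),"F",st["force"].round(1))
E
python3 -c "
from h import *
print(np.linalg.det(Rt));go(618.3,-25.6,225)"
python3 -m creep '[[[0,0,1.056,-585,-400,0,0.235],[0,0,1.056,-585,-400,0,0.235],[0,0,1.056,-585,-400,0,0.235],[0,0,1.056,-585,-400,0,0.235],[0,0,1.056,-585,-400,0,0.235]]]' 40
python3 -c "
from h import *
go(618.3,-25.6,150)"
```

```text
1.0000388
pos [217.8 558.8 230.6] t 0.1 turn [-1.000e-03  0.000e+00  1.056e+00] shift [-585.4 -398.9    5.9] F [-0.3 -0.1  0.2]
t: 0.6
eef_pos: [359.5, 350.8, 231.0]
orientation: [-1.679, -2.655, 0.0]
force: [0.5, 0.4, -0.5]
gripper_width: 19.8
grip_force: 0.0
pos [359.5 350.8 231. ] t 0.6 turn [-0.   0.   0.3] shift [-451.    72.3   81. ] F [ 0.5  0.4 -0.5]
```

```bash
python3 -m creep '[[[0,0,0.3,-451,72,80,0.235],[0,0,0.3,-451,72,80,0.235],[0,0,0.3,-451,72,80,0.235],[0,0,0.3,-451,72,80,0.235],[0,0,0.3,-451,72,80,0.235]]]'
python3 -c "
from h import *
go(618.3,-25.6,120)"
```

```text
t: 1.1
eef_pos: [500.2, 148.5, 187.7]
orientation: [-2.05, -2.38, -0.0]
force: [0.7, 0.2, -1.2]
gripper_width: 20.0
grip_force: 0.0
pos [500.2 148.5 187.7] t 1.1 turn [ 0.    -0.     0.006] shift [-189.7   91.    67.6] F [ 0.7  0.2 -1.2]
```

```bash
python3 -m creep '[[[0,0,0.006,-190,91,57,0.235],[0,0,0.006,-190,91,57,0.235],[0,0,0.006,-190,91,57,0.235],[0,0,0.006,-190,91,57,0.235],[0,0,0.006,-190,91,57,0.235]]]'
python3 -c "
from h import *
go(618.3,-25.6,54)"
```

```text
t: 1.6
eef_pos: [618.4, -27.8, 128.7]
orientation: [-2.06, -2.37, 0.002]
force: [-1.0, 1.4, -0.2]
gripper_width: 20.3
grip_force: 0.0
pos [618.4 -27.8 128.7] t 1.6 turn [-0.002 -0.    -0.003] shift [ 2.1  0.3 74.7] F [-1.   1.4 -0.2]
```

```bash
python3 -m creep '[[[0,0,0,2,0,30,0.235],[0,0,0,2,0,55,0.235],[0,0,0,2,0,70,0.235],[0,0,0,2,0,74,0.235],[0,0,0,2,0,74,0.235]]]'
python3 - <<'E'
from h import *
go(618.3,-25.6,54)
a=arm.camera("top")[120:320,140:400,::-1];b=arm.camera("scene")[120:320,180:440,::-1]
cv2.imwrite("pics/p1.png",cv2.resize(np.hstack([a,b]),None,fx=1.53,fy=1.53,interpolation=2))
E
```

```text
t: 2.1
eef_pos: [617.2, -21.8, 57.1]
orientation: [-2.056, -2.374, 0.0]
force: [-0.2, -0.3, 0.9]
gripper_width: 20.0
grip_force: 0.0
pos [617.2 -21.8  57.1] t 2.1 turn [-0. -0.  0.] shift [-3.9  0.5  3.1] F [-0.2 -0.3  0.9]
```

View pics/p1.png

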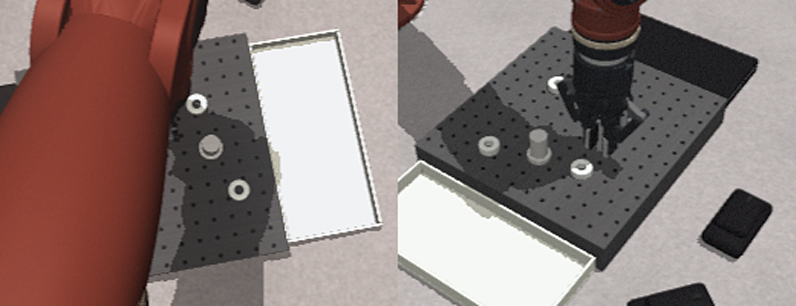

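The right picture shows the two fingers at about (600,145), straddling the line just behind the far collar at (581,168). They are clear of the pillar, so I'll push along −x of the tool.

```bash
python3 -m creep '[[[0,0,0,-8,0,3,0.235],[0,0,0,-20,0,3,0.235],[0,0,0,-35,0,3,0.235],[0,0,0,-50,0,3,0.235],[0,0,0,-65,0,3,0.235]]]'
python3 - <<'E'
from h import *
go(543.2+.1426*175-70*.9898,.8-175*.9898-70*.1426,54)
a=arm.camera("top")[120:320,140:400,::-1];b=arm.camera("scene")[120:320,180:440,::-1]
cv2.imwrite("pics/p2.png",cv2.resize(np.hstack([a,b]),None,fx=1.53,fy=1.53,interpolation=2))
E
```

```text
t: 2.7
eef_pos: [626.9, -88.2, 54.3]
orientation: [2.058, 2.374, 0.0]
force: [-0.3, 0.0, 0.8]
gripper_width: 20.1
grip_force: 0.5
pos [626.9 -88.2  54.3] t 2.7 turn [ 0.     0.    -0.001] shift [ -75.1 -140.2    0.3] F [-0.3  0.   0.8]
```

View pics/p2.png

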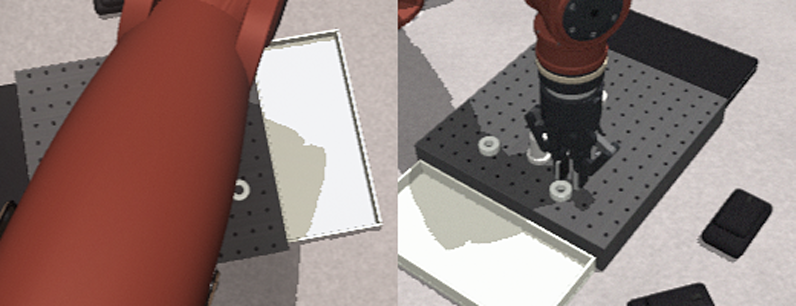

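The collar sits cradled ahead of the fingers at right-crop (561,189), and the pillar has not moved. I'll carry on over the edge.

```bash
python3 -m creep '[[[0,0,0,-16,0,0,0.235],[0,0,0,-32,0,0,0.235],[0,0,0,-48,0,0,0.235],[0,0,0,-63,0,0,0.235],[0,0,0,-78,0,0,0.235]]]'
python3 -m creep '[[[0,0,0,0,0,0,0.235],[0,0,0,0,0,-30,0.235],[0,0,0,20,0,-70,0.235],[0,0,0,60,0,-80,0.235],[0,0,0,100,0,-80,0.235]]]'
python3 - <<'E'
from h import *
# N collar (499.8,-121.2): start 41 behind
print(np.array([499.8,-121.2])-41*d, np.array([479.2,37.1])-41*d)
go(494,-80.6,140)
E
```

```text
t: 3.3
eef_pos: [638.0, -165.1, 54.1]
orientation: [2.057, 2.374, 0.0]
force: [0.1, 0.1, 0.6]
gripper_width: 20.4
grip_force: 0.0
t: 3.8
eef_pos: [624.7, -64.1, 137.2]
orientation: [2.056, 2.37, 0.003]
force: [0.1, 0.3, -0.1]
gripper_width: 20.6
grip_force: 0.0
[493.9534 -80.6182] [473.3534  77.6818]
pos [624.7 -64.1 137.2] t 3.8 turn [ 0.004  0.002 -0.001] shift [   2.1 -131.8   -3.3] F [ 0.1  0.3 -0.1]
```

```bash
python3 -m creep '[[[0,0,0,2,-45,0,0.235],[0,0,0,2,-90,0,0.235],[0,0,0,2,-132,0,0.235],[0,0,0,2,-132,0,0.235],[0,0,0,2,-132,0,0.235]]]'
python3 - <<'E'
from h import *
go(494,-80.6,54)
b=arm.camera("scene")[120:360,120:440,::-1]
cv2.imwrite("pics/p3.png",cv2.resize(b,None,fx=2,fy=2,interpolation=2))
E
```

```text
t: 4.3
eef_pos: [492.5, -81.3, 134.6]
orientation: [2.057, 2.373, 0.001]
force: [0.1, 0.3, 0.3]
gripper_width: 20.1
grip_force: 0.0
pos [492.5 -81.3 134.6] t 4.3 turn [ 0.001  0.    -0.001] shift [ 0.5  1.5 80.6] F [0.1 0.3 0.3]
```

View pics/p3.png

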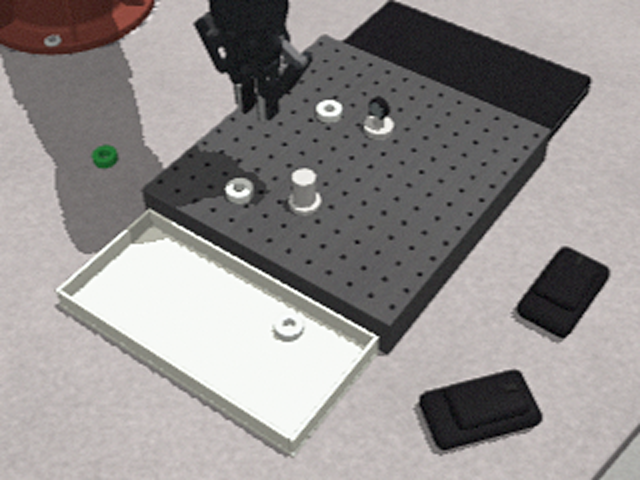

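The first collar lies in the tray at (289,327). The other two, the pillar and the lens post have not moved. Next is the near collar.

```bash
python3 -m creep '[[[0,0,0,0,1.5,30,0.235],[0,0,0,0,1.5,60,0.235],[0,0,0,0,1.5,76,0.235],[0,0,0,0,1.5,80,0.235],[0,0,0,0,1.5,80,0.235]]]'
python3 -c "
from h import *
go(494,-80.6,54)"
python3 -m creep '[[[0,0,0,-8,0,0,0.235],[0,0,0,-20,0,0,0.235],[0,0,0,-35,0,0,0.235],[0,0,0,-50,0,0,0.235],[0,0,0,-65,0,0,0.235]]]'
python3 -c "
from h import *
go(*(np.array([494,-80.6])+100*d),54)"
```

```text
t: 4.85
eef_pos: [494.6, -81.0, 54.0]
orientation: [-2.056, -2.374, 0.0]
force: [0.1, -0.4, 0.3]
gripper_width: 20.3
grip_force: 0.0
pos [494.6 -81.   54. ] t 4.85 turn [-0.001 -0.001  0.   ] shift [ 0.5 -0.5  0. ] F [ 0.1 -0.4  0.3]
t: 5.35
eef_pos: [503.7, -147.4, 54.5]
orientation: [2.057, 2.373, 0.0]
force: [-0.2, 0.1, -0.1]
gripper_width: 20.4
grip_force: 0.4
pos [ 503.7 -147.4   54.5] t 5.35 turn [ 0.001  0.    -0.001] shift [-32.5  -0.    0.5] F [-0.2  0.1 -0.1]
```

```bash
python3 -m creep '[[[0,0,0,-14,0,0,0.235],[0,0,0,-28,0,0,0.235],[0,0,0,-37,0,0,0.235],[0,0,0,-37,0,0,0.235],[0,0,0,-37,0,-40,0.235]]]'
python3 -m creep '[[[0,0,0,0,0,-40,0.235],[0,0,0,40,0,-45,0.235],[0,0,0,80,0,-45,0.235],[0,0,0,125,0,-45,0.235],[0,0,0,170,0,-45,0.235]]]'
python3 - <<'E'
from h import *
go(473.3,77.7,130)
b=arm.camera("scene")[120:360,120:440,::-1]
cv2.imwrite("pics/p4.png",cv2.resize(b,None,fx=2,fy=2,interpolation=2))
E
```

```text
t: 5.85
eef_pos: [505.4, -180.1, 89.3]
orientation: [-2.051, -2.367, 0.002]
force: [-0.2, 0.2, 0.3]
gripper_width: 20.1
grip_force: 0.0
t: 6.35
eef_pos: [483.8, -12.1, 139.2]
orientation: [2.057, 2.374, 0.001]
force: [1.2, -0.0, -0.1]
gripper_width: 19.9
grip_force: 0.0
pos [483.8 -12.1 139.2] t 6.35 turn [ 0. -0. -0.] shift [90.3  2.4  9.3] F [ 1.2 -0.  -0.1]
```

View pics/p4.png

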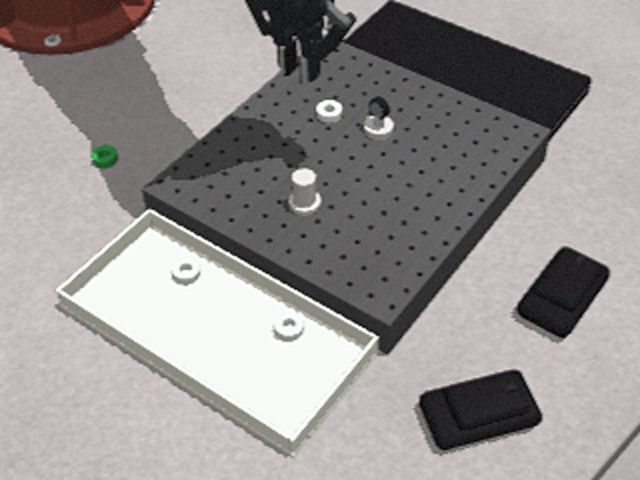

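Two collars are now in the tray, at (185,271) and (289,327). The last one is at (329,111), next to the lens post.

```bash
python3 -m creep '[[[0,0,0,45,2,5,0.235],[0,0,0,90,2,9,0.235],[0,0,0,90,2,9,0.235],[0,0,0,90,2,45,0.235],[0,0,0,90,2,65,0.235]]]'
python3 -c "
from h import *
go(473.3,77.7,54)"
```

```text
t: 6.9
eef_pos: [472.9, 76.0, 72.6]
orientation: [-2.055, -2.376, 0.001]
force: [-1.0, 0.2, -0.3]
gripper_width: 19.9
grip_force: 0.0
pos [472.9  76.   72.6] t 6.9 turn [-0.001 -0.     0.001] shift [ 1.7  0.6 18.6] F [-1.   0.2 -0.3]
```

```bash
python3 -m creep '[[[0,0,0,1,0,19,0.235],[0,0,0,1,0,20,0.235],[0,0,0,-8,0,20,0.235],[0,0,0,-20,0,20,0.235],[0,0,0,-35,0,20,0.235]]]'
python3 -m creep '[[[0,0,0,-15,0,0,0.235],[0,0,0,-30,0,0,0.235],[0,0,0,-45,0,0,0.235],[0,0,0,-60,0,0,0.235],[0,0,0,-75,0,0,0.235]]]'
python3 - <<'E'
from h import *
go(*(np.array([473.3,77.7])+258*d),54)
b=arm.camera("scene")[120:360,120:440,::-1]
cv2.imwrite("pics/p5.png",cv2.resize(b,None,fx=2,fy=2,interpolation=2))
E
```

```text
t: 7.4
eef_pos: [479.5, 39.6, 55.6]
orientation: [2.056, 2.374, 0.002]
force: [0.7, -0.0, -0.8]
gripper_width: 19.8
grip_force: 0.2
t: 7.9
eef_pos: [489.7, -34.9, 54.7]
orientation: [2.057, 2.374, 0.001]
force: [0.6, 1.3, -0.5]
gripper_width: 20.2
grip_force: 0.5
pos [489.7 -34.9  54.7] t 7.9 turn [ 0.001  0.    -0.   ] shift [-1.442e+02 -1.000e-01  7.000e-01] F [ 0.6  1.3 -0.5]
```

View pics/p5.png

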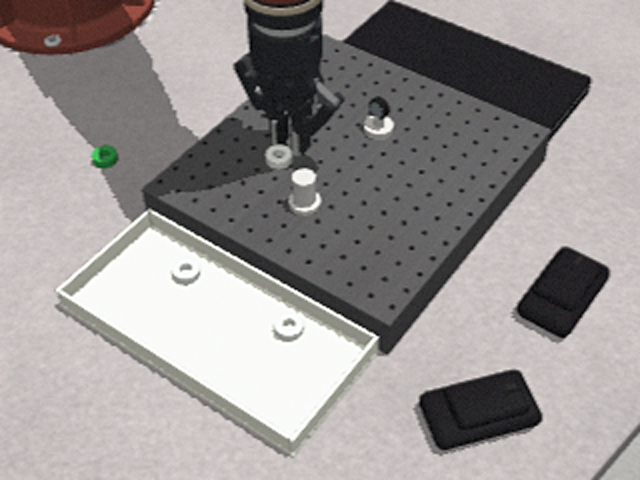

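The collar sits cradled at (279,156), and the pillar at (304,190) is clear. I'll angle away from the pillar so this collar doesn't land on the one already in the tray.

```bash
python3 -m creep '[[[0,0,0,-14,-4,0,0.235],[0,0,0,-28,-8,0,0.235],[0,0,0,-42,-12,0,0.235],[0,0,0,-56,-16,0,0.235],[0,0,0,-70,-20,0,0.235]]]'
python3 -m creep '[[[0,0,0,-14,-4,0,0.235],[0,0,0,-28,-8,0,0.235],[0,0,0,-42,-12,0,0.235],[0,0,0,-58,-12,0,0.235],[0,0,0,-74,-12,0,0.235]]]'
python3 -m creep '[[[0,0,0,0,0,0,0.235],[0,0,0,0,0,-40,0.235],[0,0,0,0,0,-80,0.235],[0,0,0,50,0,-100,0.235],[0,0,0,100,0,-100,0.235]]]'
python3 -m creep '[[[0,0,0,50,0,0,0.235],[0,0,0,50,0,0,0.235],[0,0,0,50,0,0,0.235],[0,0,0,50,0,0,0.235],[0,0,0,50,0,0,0.235]]]'
python3 - <<'E'
from h import *
a=arm.camera("top")[80:320,140:400,::-1];b=arm.camera("scene")[120:360,120:440,::-1]
cv2.imwrite("pics/p6.png",cv2.resize(np.hstack([a,b]),None,fx=1.37,fy=1.37,interpolation=2))
E
```

```text
t: 8.45
eef_pos: [479.2, -106.7, 54.2]
orientation: [2.057, 2.374, 0.0]
force: [0.5, 1.1, 1.0]
gripper_width: 20.4
grip_force: 0.5
t: 8.95
eef_pos: [478.2, -182.0, 54.1]
orientation: [2.057, 2.374, -0.0]
force: [1.2, -0.0, 0.8]
gripper_width: 19.9
grip_force: 0.0
t: 9.45
eef_pos: [465.7, -85.6, 157.2]
orientation: [2.057, 2.368, 0.002]
force: [0.7, 0.1, -0.6]
gripper_width: 20.4
grip_force: 0.0
t: 9.95
eef_pos: [457.3, -36.6, 153.9]
orientation: [-2.059, -2.373, 0.0]
force: [-0.8, 0.3, 0.3]
gripper_width: 20.2
grip_force: 0.0
```

View pics/p6.png

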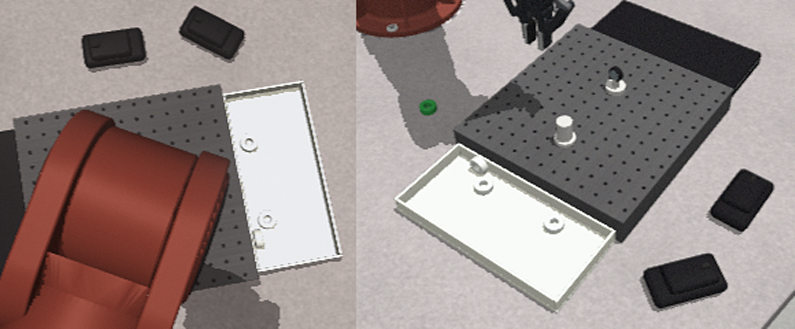

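The third collar is in the tray's near side but tilted at left (258,240). I'll use the last view to check it closely.

Run:
```python
from h import *
a=arm.camera("top")[225:285,285:345,::-1];b=arm.camera("scene")[215:275,180:240,::-1]
f=lambda i:cv2.resize(i,(398,398),interpolation=2)
cv2.imwrite("pics/p7.png",np.hstack([f(a),f(b)]))
# inner face of tray near wall, along = 170+2+4 -> pixels at z=28 and predicted middles
def px(n,p):
    c=arm.calibration(n);T=np.linalg.inv(np.array(c["cam_to_world"]));q=np.array(c["camera_matrix"])@(T@[*p,1])[:3];return (q[:2]/q[2])
c0=np.array([543.2,.8]);xd=np.array([-.9898,-.1426])
for al in (170,172,176):
  for z in (28,):
    w=c0+al*d+90*xd; print(al,z,((px("top",[*w,z])-[285,225])*6.63).round(),((px("scene",[*w,z])-[180,215])*6.63).round())
for al,z in((182,19),(176,30),(190,12)):
    w=c0+al*d+88*xd; print("mid",al,z,((px("top",[*w,z])-[285,225])*6.63).round(),((px("scene",[*w,z])-[180,215])*6.63+[398,0]).round())
```

```text
170 28 [243. 192.] [220. 122.]
172 28 [249. 191.] [215. 126.]
176 28 [261. 189.] [207. 133.]
mid 182 19 [274. 182.] [600. 166.]
mid 176 30 [260. 183.] [609. 132.]
mid 190 12 [295. 180.] [586. 195.]
```

View pics/p7.png

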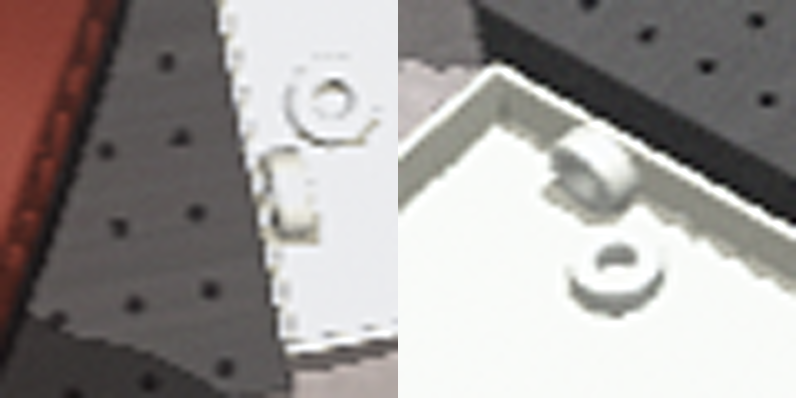

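The last collar stands on edge on the tray floor, inside the near wall. Its middle is near left (288,195) and right (595,168), which gives tray y ≈ −58 mm and z ≈ 19 mm, within the limits. The arm is clear, so I'll hand in.

```bash
python3 -c "
from workcell import arm
print(arm.sign_off())"
```

```text
the job is handed in; nothing more can be done
None
```

I swept all three collars into the tray and handed the job in after about 10 s of robot time; one collar stands on edge by the near wall, within the limits, and the lens post, pillar and mouse looked unmoved in the pictures.

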